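# Bolt a tool case shut past its spring safety catch

### The arm

A 6-joint arm with a two-finger parallel gripper is mounted at the origin on a cart in front of the work surface, level with it; the furniture and walls round the work are solid. World frame = base frame: x ahead of the robot, y to its left, z up, the work surface at z = 0. Lengths are in mm, angles in rad, forces in N, time in s.
With the tool pointing down it reaches from about 350 to 775 mm from the base axis. Payload 5.5 kg.
Tool frame: the origin (TCP) lies at the centre of the arm's flange, where the gripper is bolted on; the fingertips stand 173 mm ahead of it and the grasp point (between the pads) lies 155 mm ahead of it; z points along the fingers, y is the direction in which the jaws open and shut (so a half turn about z gives the same grasp; the last joint's range is limited). The gripper opens to 85 mm and grips with 20 to 120 N. Pads are 22 mm wide; open, the fingers measure 114 mm over their backs; the gripper's body (76 mm by 85 mm) begins 54 mm behind the grasp point. The pads swing forward as they close: fully open they stand 13 mm farther back than shut.
Start: joints at [-1.297, 0.313, 0.046, 1.304, 0, 1.431], TCP at [231.198, -526.498, 404.723] pointing down, gripper open.
Joint ranges: [-2.76, 2.76], [-0.86, 1.69], [-1.03, 1.26], [-2.2, 2.34], [-1.47, 1.5], [-3.14, 3.14]. Speed limits (rad/s): [2.57, 2.57, 3.14, 3.14, 3.14, 3.14].

### API

Orientations are given as a rotation vector (axis times angle).
In Python, from bench import readout, optics, arm gives the robot as it stands.
- The arm moves only by the tool jog_arm, never from a script. Its argument "motion" is a list of rows, each a list of 3 entries, a list of its own where there are three numbers: the turn, a rotation vector about the tool's x, y, z in degrees, then the shift along the tool's x, y, z in mm, then the opening, from -1 (shut) to 1 (fully open). A call has 1 to 5 rows; each row is the pose to reach, as a shift and turn from the pose measured when the call began, along the tool's axes at that moment; what a row does not reach only later rows make up. A row lasts 1/8 s, in which the tool goes at most 62.5 mm and 10.7 degrees, less where a joint would pass 70% of its speed; a pose out of reach is approached as far as the arm can. A call with a gripper value outside its range is refused whole. The fingers move at their own pace and stop on an object; the grip force is fixed at half the most. Time passes only in rows, so rows that repeat a pose let the fingers close. It gives the time, the measured TCP pose, the force and the opening at its end, in the units of the state.
- readout.state(): the state, without advancing time (a new reading comes with each control period).
- optics.read_camera(name): name is "scene" or "top" or "wrist"; returns a dict with "pixels" (480x640x3 uint8, red, green, blue), "fov_y" (degrees; the focal length in pixels is half the picture's height over the tangent of half this angle, whatever the lens; pixels are square), "cx", "cy" (the principal point, pixels), "R" (3x3) and "t" (3): a world point X has camera coordinates R X + t; the wrist camera has in their place "hand_eye" (4x4, takes a point from camera to tool coordinates, whose origin is the TCP and whose axes are the flange's). Camera axes: x right, y down, z forward; pixel columns grow to the right and rows downward; lengths in mm; the calibration is good to about 2 mm. A picture is of the moment at which its call begins: read the wrist's pose just before it. There is no depth.
- arm.job_done(): hands the job in, once; it reports no verdict.
Trained networks look in a picture, given as the dict that the camera call returned (one of the last four; its "shot" number tells which), for a name from the list of things; names that differ only in an ending like _2 or _b are one class to them, and where a whole thing is asked for, a point or a joint stands for the part that bears it (a point fixed in the world has none). Each returns a list of dicts, best first, with "conf" (0 to 1); they miss things now and then, are a little off and sometimes report something else, mostly with a low value. They report only what shows in the picture. A call takes as long as a camera call.
- optics.regions_of(picture, target): "pixels" (480x640 bool, what is visible of it) and "location" ([column, row] in pixels, amid what is visible of it).
- optics.tip_of(picture, target): "location" ([column, row] in pixels: a listed point, or the origin of a listed thing).
The state is a dict: "time": time; "joint_pos": joint angles; "joint_velocities": joint speeds; "effort": joint torques, N m; "position": TCP position; "orientation": TCP orientation; "contact_force": force on the tool from outside, world axes, zero at the start; "wrist_torque": the same for the moment, N m; "gripper_width": opening from 0.0 (shut) to 1.0 (fully open).
Only numpy, scipy, OpenCV 4.12 (cv2) and the standard library are available. Lean on these libraries where they do the work, as an engineer would, in place of code of your own. Each camera call takes 0.05 s, during which the arm holds its last target.

### The job

Bolt the lid of the grey tool case: press the long sprung bar of the safety catch down with one fingertip and keep it down while the other fingertip pushes the bolt by its upright tab fully home into the keeper, away from you. Then let go so that the catch springs back up and locks the bolt. Push gently, only with the fingertips, and leave the collet, the vial and the hex bolt that stand about where they are.

Things in the scene. Friction and masses are not known exactly. Their poses are not given: they have to be found in the camera images.
- case: Fixed grey steel case, 190 (x) x 144 (y) x 48 high; origin at the centre of its underside. Its x axis points along the bolt from tab to keeper (roughly away from the robot), y left, z up. A dark plate on the lid has its top 51 above the bench; on it stand the catch's press bar (y = +29) and the bolt (y = -28). Apart from these and the staples nothing stands over 63 above the bench.
- catch_pad (a point): Centre of the top face of the catch's press bar: flat, aluminium, 118 long (along the case's x) x 28 wide (y), at x = -29, y = +29 in the case's frame, 75 above the bench when up. It goes straight down, staying level wherever one presses along it; a fingertip can slide along it. Axes as the case's.
- bolt_tab (a point): Middle of the near face (to be pushed; looks to the case's -x) of the bolt's upright steel tab, 77 above the bench; in the case's frame x = -50 + bolt travel, y = -28. The tab is 30 wide (y), 8 thick (x), its top 89 above the bench. Behind that face (to -x) the space is free down to the plate, 51 above the bench. Axes as the case's.
- keeper (a point): Middle of the top of the keeper, the steel staple on the far end of the case that the bolt enters; 71 above the bench, x = 81, y = -24 in the case's frame. Two like staples guide the bolt. They take up x = 16 to 30, 46 to 54 and 74 to 88, each y = -45 to -2, all 71 above the bench.
- catch (a joint): How far the catch is pressed, m: 0 up, 0.011 at its bottom stop (press bar then 64 mm above the bench). Spring: 3.5 N to start, 7.5 N at the bottom. Its small tooth stands beside the bolt's three lugs; it blocks the bolt unless pressed by more than 0.006, and springs up into the next gap between lugs if let go on the way.
- bolt (a joint): Travel of the bolt towards the keeper, m: starts between 0 and 0.006, stops at 0.050 (fully home). Slides with about 2 N of friction and stays where it is left. With the catch up it is blocked at about 0.0075; from 0.0465 on the catch can spring up behind its last lug.
- collet: Steel collet, 24 x 24 x 37 high, standing loose on the bench near the case; origin at the centre of its underside. Not to be moved.
- vial: Corked glass vial, 24 x 24 x 54 high, standing loose near the case; origin at the centre of its underside. Not to be moved.
- hex_bolt: Loose steel hex bolt, 15 x 32 x 13 high, lying near the case; origin at the centre of its underside. Not to be moved.

How it is judged:
By the outcome, as a careful person would: the job done as asked, in the order asked, and still so for the second after the job is handed in, with the robot touching nothing.
It also fails if it takes over 51 s, if anything falls off the work surface, if the arm or the gripper's body presses on something with over 40 N, if the wrist force passes 120 N, or if a joint passes its speed limit or range.

## Working session

There is one attempt and no reset: what is moved stays moved. The work goes in short steps, Python scripts to look and compute and a tool call to move; the robot and the scene stay as the last step left them, time stands still between calls to the robot, and variables do not carry over. Pictures are saved under pics/ and viewed, and the job is handed in when it is done.

Besides the shell and the picture viewer there is one more tool, called after ">>>" by a JSON object that holds its "name" and its "arguments", one argument or row to a line. jog_arm: Moves the arm, as the interface text tells. Its arguments: {"type":"object","properties":{"motion":{"type":"array","items":{"type":"array"}}},"required":["motion"]}

```bash
mkdir -p pics; ls; cat > h.py <<'E'
import numpy as np, cv2
from bench import readout, optics, arm
def save(p,n): cv2.imwrite('pics/'+n+'.png',cv2.cvtColor(p['pixels'],cv2.COLOR_RGB2BGR))
def cam(p):
    f=p['pixels'].shape[0]/2/np.tan(np.radians(p['fov_y'])/2)
    return f
def ray(p,uv,st=None):
    f=cam(p); d=np.array([(uv[0]-p['cx'])/f,(uv[1]-p['cy'])/f,1.])
    if 'R' in p:
        R=np.array(p['R']);t=np.array(p['t']); return -R.T@t, R.T@d
    H=np.array(p['hand_eye']); Rt=cv2.Rodrigues(np.array(st['orientation'],float))[0]
    return Rt@H[:3,3]+np.array(st['position']), Rt@H[:3,:3]@d
def atz(p,uv,z,st=None):
    o,d=ray(p,uv,st); return o+d*(z-o[2])/d[2]
E
python3 - <<'E'
from h import *
s=readout.state(); print(s)
for n in ['scene','top']:
    p=optics.read_camera(n); save(p,n+'0'); print(n,{k:v for k,v in p.items() if k!='pixels'})
    for t,z in [('catch_pad',75),('bolt_tab',77),('keeper',71),('case',0),('collet',0),('vial',0),('hex_bolt',0)]:
        for r in optics.tip_of(p,t)[:2]: print(n,t,round(r['conf'],2),np.round(r['location'],1),np.round(atz(p,r['location'],z),1))
E
```

```text
pics
{'time': 0.0, 'joint_pos': array([-1.29660007e+00,  3.14002773e-01,  4.49180460e-02,  1.30360924e+00,
       -1.77207776e-05,  1.43119625e+00]), 'joint_velocities': array([ 0.00201195, -0.00043675,  0.00168515,  0.00023277,  0.00163739,
        0.00101471]), 'effort': array([ 2.05478591e-04, -4.80620921e+01,  2.98536676e+01,  1.92865531e-02,
       -5.37056428e-05, -2.81146072e-06]), 'position': array([ 231.12974202, -526.26202636,  403.78231362]), 'orientation': array([-3.07273952e+00, -6.44973658e-01,  2.28087062e-04]), 'contact_force': array([-0.69388752, -0.21247895, -1.09273691]), 'wrist_torque': array([ 0.03592914,  0.0184378 , -0.03432795]), 'gripper_width': 1.00013389099961}
scene {'fov_y': 47.79327311329559, 'cx': 321.5116118269366, 'cy': 243.04999946118932, 'R': array([[-0.51220432, -0.85870347,  0.01658577],
       [-0.65201289,  0.37620146, -0.65829451],
       [ 0.55904019, -0.34799542, -0.75257774]]), 't': array([385.00720398, 344.58969782, 650.29298502]), 'shot': 1}
scene catch_pad 0.82 [267.6 246.8] [564.9 209.8  75. ]
scene bolt_tab 0.87 [304.9 245.5] [537.  159
[... 370 characters left out ...]
6, 'cy': 235.93807635934843, 'R': array([[ 0.00955182, -0.99947686, -0.03089947],
       [-0.9837979 , -0.00386068, -0.17923947],
       [ 0.17902641,  0.03211089, -0.98332011]]), 't': array([139.2292645 , 517.3308545 , 825.85243827]), 'shot': 2}
top catch_pad 0.65 [289.8 206.4] [567.  203.5  75. ]
top catch_pad 0.24 [311.5 206.7] [566.5 163.2  75. ]
top bolt_tab 0.6 [314.7 224.6] [532.3 156.8  77. ]
top keeper 0.89 [333.6 159.5] [659.3 122.9  71. ]
top keeper 0.48 [281.2 319.1] [361.4 214.6  71. ]
top case 0.58 [311.8 203.3] [592.1 167.1   0. ]
top collet 0.59 [329.5 308.5] [382.6 129.9   0. ]
top vial 0.65 [279.9 315.6] [368.2 225.8   0. ]
top hex_bolt 0.5 [377.7 312.8] [375.3  37.    0. ]
```

View pics/scene0.png

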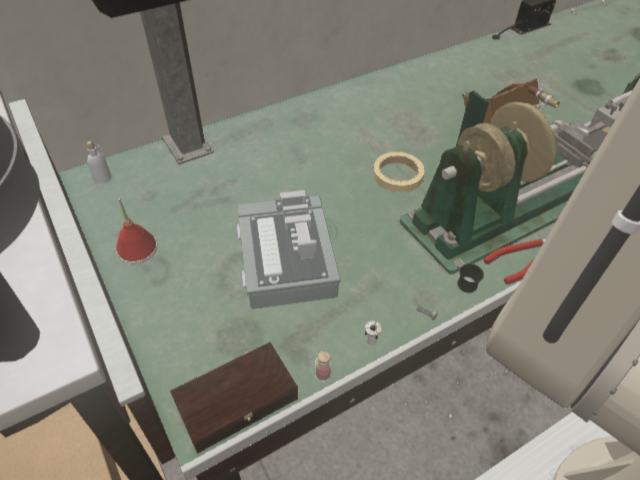

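View pics/top0.png

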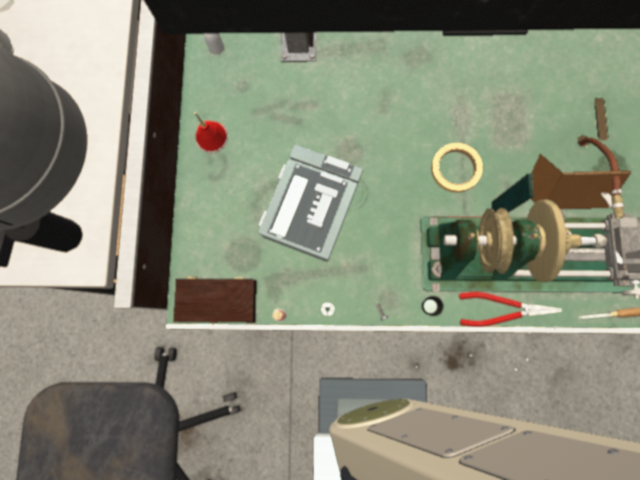

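```bash
cat >> h.py <<'E'
from scipy.optimize import least_squares
PTS={'catch_pad':(-29,29,75),'keeper':(81,-24,71),'case':(0,0,0),'bolt_tab':(-50,-28,77)}
def proj(p,X,st=None):
    if 'R' in p: c=np.array(p['R'])@X+np.array(p['t'])
    else:
        H=np.array(p['hand_eye']); Rt=cv2.Rodrigues(np.array(st['orientation'],float))[0]
        c=H[:3,:3].T@(Rt.T@(X-np.array(st['position']))-H[:3,3])
    return cam(p)*c[:2]/c[2]+np.array([p['cx'],p['cy']])
def c2w(q,P):
    c,s=np.cos(q[2]),np.sin(q[2]); return np.array([q[0]+c*P[0]-s*P[1],q[1]+s*P[0]+c*P[1],P[2]])
def fit(obs,x0=(590,168,-.36,3)):
    def res(q):
        r=[]
        for p,st,n,uv,w in obs:
            P=np.array(PTS[n],float)
            if n=='bolt_tab': P[0]+=q[3]
            r+=list((proj(p,c2w(q,P),st)-uv)*w)
        r.append((q[3]-3)*.3)
        return r
    s=least_squares(res,x0,loss='soft_l1',f_scale=2); return s.x,np.round(s.fun,1)
E
python3 - <<'E'
from h import *
obs=[]
for n in ['scene','top']:
    p=optics.read_camera(n)
    for t in PTS:
        r=optics.tip_of(p,t)
        if r: obs.append((p,None,t,r[0]['location'],.5 if t=='case' else 1)); print(t,np.round(r[0]['location'],1))
q,f=fit(obs); print(q,np.degrees(q[2]),f)
for p in {id(o[0]):o[0] for o in obs}.values():
    im=p['pixels'].copy()
    for z in (0,48):
        P=np.array([proj(p,c2w(q,np.array([a,b,z]))) for a,b in [(95,72),(95,-72),(-95,-72),(-95,72)]])
        cv2.polylines(im,[np.int32(P.round())],True,(255,0,0))
    cv2.polylines(im,[np.int32([proj(p,c2w(q,np.array([a,b,75]))) for a,b in [(30,43),(30,15),(-88,15),(-88,43)]])],True,(255,255,0))
    im=cv2.resize(im[120:320,200:400],(600,600)); save({'pixels':im},'fit%d'%p['cx'])
    print(p['cx'])
E
```

```text
catch_pad [268.5 243.9]
keeper [294.2 198. ]
case [287.1 259.1]
bolt_tab [303.  246.4]
catch_pad [289.4 208. ]
keeper [335.  158.5]
case [310.1 205.6]
[ 5.85150599e+02  1.69528823e+02 -3.62644149e-01  6.06505854e+00] -20.777979189152777 [-0.2  0.8 -1.9 -3.8 -0.6 -0.1  3.1  0.2 -1.5 -2.3  1.   4.5  0.2  0.5
  0.9]
321.5116118269366
322.75191305266986
```

>>> {"name": "jog_arm", "arguments": {
  "motion": [
    [[0,0,0],[0,0,-20],1],
    [[0,0,0],[0,0,-40],1],
    [[0,0,0],[0,0,-60],1]
  ]
}}

```text
time: 1.68
position: [231.2, -526.5, 465.3]
orientation: [-3.075, -0.645, 0.0]
contact_force: [0.2, 0.2, 0.1]
gripper_width: 1.003
```

>>> {"name": "jog_arm", "arguments": {
  "motion": [
    [[0,0,-10],[40,-43,0],1],
    [[0,0,-20],[80,-86,0],1],
    [[0,0,-30],[120,-129,0],1],
    [[0,0,-40],[160,-172,0],1],
    [[0,0,-50],[200,-215,0],1]
  ]
}}

```text
time: 2.3
position: [328.0, -247.4, 465.5]
orientation: [2.508, 1.89, 0.0]
contact_force: [1.1, 0.1, 0.7]
gripper_width: 1.003
```

View pics/fit321.png

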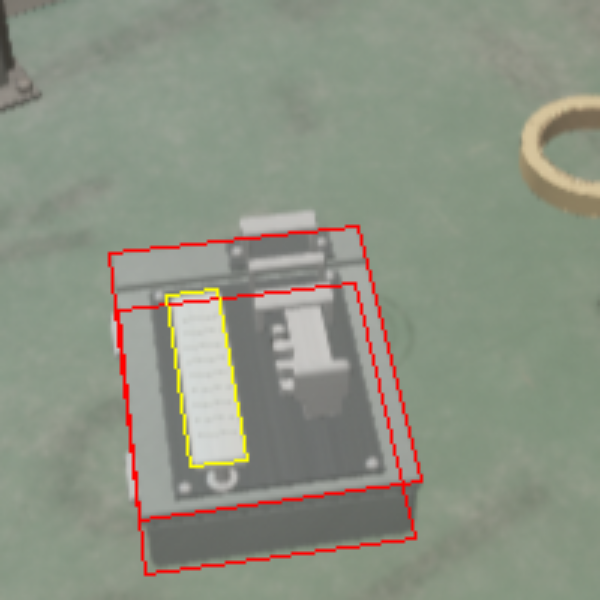

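View pics/fit322.png

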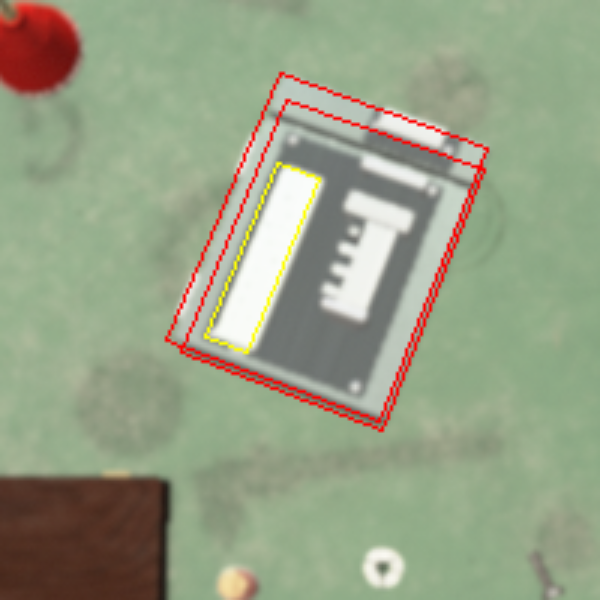

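>>> {"name": "jog_arm", "arguments": {
  "motion": [
    [[0,0,-10],[58,1,0],0.5],
    [[0,0,-20],[116,2,0],0],
    [[0,0,-30],[174,3,0],0],
    [[0,0,-40],[232,4,0],0],
    [[0,0,-50],[290,5,0],0]
  ]
}}

```text
time: 2.92
position: [412.9, 31.9, 465.8]
orientation: [1.466, 2.776, 0.0]
contact_force: [1.0, -0.6, -0.3]
gripper_width: 0.503
```

>>> {"name": "jog_arm", "arguments": {
  "motion": [
    [[0,0,-9],[30,38,0],0],
    [[0,0,-18],[60,75,0],0],
    [[0,0,-27],[90,113,0],0],
    [[0,0,-35],[119,150,0],0],
    [[0,0,-35],[119,150,0],0]
  ]
}}

```text
time: 3.55
position: [470.1, 217.3, 465.2]
orientation: [0.556, 3.09, -0.0]
contact_force: [1.0, -0.1, -0.4]
gripper_width: 0.498
```

```bash
python3 - <<'E'
from h import *
s=readout.state(); print(s['position'],s['orientation'],s['joint_pos'])
p=optics.read_camera('wrist'); save(p,'w1'); print(p['hand_eye'],p['fov_y'])
o=[]
for t in PTS:
    for r in optics.tip_of(p,t)[:1]: print(t,r); o.append((p,s,t,r['location'],.5 if t=='case' else 1))
for n in ['scene','top']:
    p2=optics.read_camera(n)
    save(p2,n+'1')
if len(o)>1: print(fit(o))
E
```

```text
[470.10249905 217.33938978 465.16768863] [ 5.55955650e-01  3.09004216e+00 -3.42243389e-04] [ 2.78227119e-01  1.90422573e-01  3.16097354e-02  1.41034206e+00
 -1.04842624e-03  6.34254185e-01]
[[ 8.84661838e-04 -9.59451731e-01 -2.81871589e-01  7.26065980e+01]
 [ 9.99999605e-01  8.24483647e-04  3.32098833e-04  2.70647341e-02]
 [-8.62342844e-05 -2.81871772e-01  9.59452082e-01  3.07060898e+01]
 [ 0.00000000e+00  0.00000000e+00  0.00000000e+00  1.00000000e+00]] 63.1646639211837
catch_pad {'location': [335.6, 298.7], 'conf': 0.82}
keeper {'location': [287.9, 388.8], 'conf': 0.66}
case {'location': [310.3, 293.3], 'conf': 0.94}
bolt_tab {'location': [279.5, 277.2], 'conf': 0.69}
(array([ 5.84029855e+02,  1.67782517e+02, -3.45561342e-01, -2.34065539e+00]), array([ 1.2, -0.7, -0.4,  0.2, -0.5,  0.2, -0.5,  0.4, -1.6]))
```

View pics/w1.png

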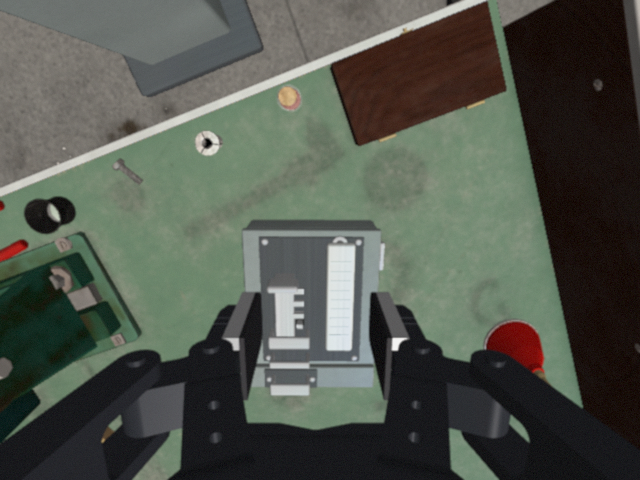

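>>> {"name": "jog_arm", "arguments": {
  "motion": [
    [[0,0,0],[-16,-2,48],0],
    [[0,0,0],[-32,-4,96],0],
    [[0,0,0],[-48,-5,144],0],
    [[0,0,0],[-48,-5,170],0],
    [[0,0,0],[-48,-5,185],0]
  ]
}}

```text
time: 4.53
position: [512.7, 191.0, 279.9]
orientation: [0.569, 3.089, -0.002]
contact_force: [-0.8, 0.6, 0.1]
gripper_width: 0.503
```

```bash
python3 - <<'E'
from h import *
s=readout.state(); print(s['position'],s['orientation'],s['contact_force'])
p=optics.read_camera('wrist'); save(p,'w2')
o=[]
for t in PTS:
    for r in optics.tip_of(p,t)[:1]: print(t,r); o.append((p,s,t,r['location'],.5 if t=='case' else 1))
p2=optics.read_camera('scene'); im=cv2.resize(p2['pixels'][150:350,180:400],(770,700)[0:2] and (660,600)); save({'pixels':im},'s2')
if len(o)>1: print(fit(o))
E
```

```text
[512.66087144 190.9729682  279.87329307] [ 5.68902810e-01  3.08883579e+00 -1.83315967e-03] [-0.78291907  0.62812426  0.09691943]
catch_pad {'location': [381.0, 367.3], 'conf': 0.81}
keeper {'location': [324.7, 341.0], 'conf': 0.49}
case {'location': [324.6, 339.4], 'conf': 0.92}
bolt_tab {'location': [270.0, 334.7], 'conf': 0.56}
(array([ 5.88284024e+02,  1.76863717e+02, -1.81080058e-01, -4.12204965e+00]), array([ 6.700e+00, -8.900e+00, -1.500e+00,  1.834e+02,  4.900e+00,
        1.000e-01, -2.400e+00,  7.000e-01, -2.100e+00]))
```

View pics/w2.png

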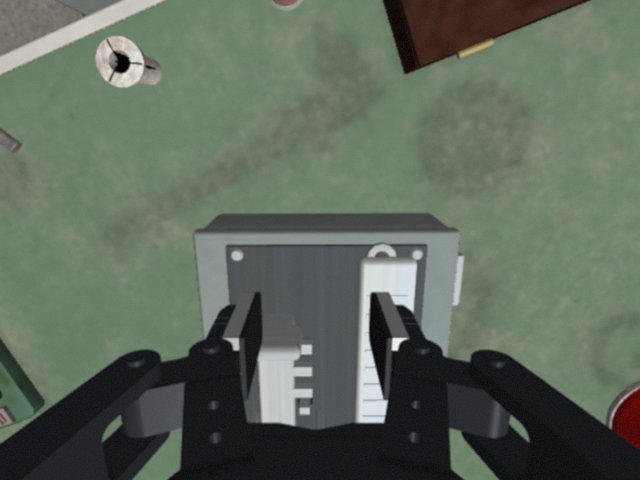

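View pics/s2.png

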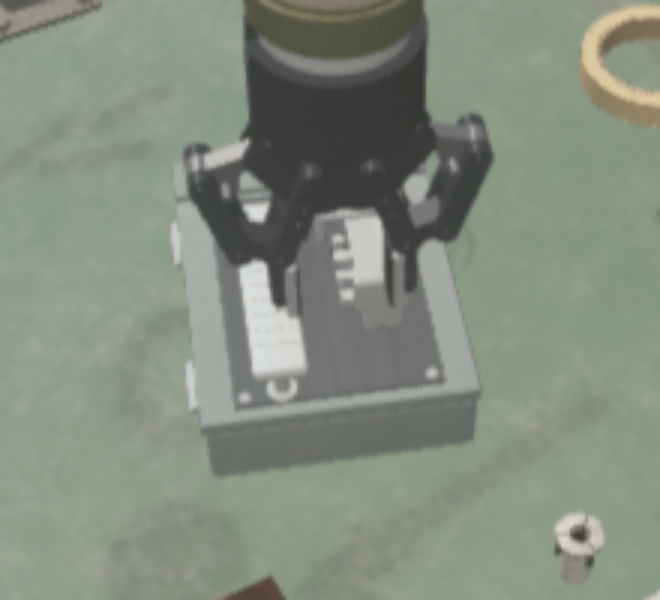

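```bash
python3 - <<'E'
from h import *
p=optics.read_camera('wrist');s=readout.state()
PTS.update(a=(-95,-72,48),b=(-95,72,48),c=(-88,15,75),d=(-88,43,75))
obs=[(p,s,n,np.array(uv,float),1) for n,uv in dict(a=(196,231),b=(460,230),c=(362,261),d=(416,261)).items()]
q,f=fit(obs); print(q,np.degrees(q[2]),f)
im=p['pixels'].copy()
def poly(P,col): cv2.polylines(im,[np.int32([proj(p,c2w(q,np.array(x,float)),s).round() for x in P])],True,col)
poly([(-95,72,48),(-95,-72,48),(0,-72,48),(0,72,48)],(255,0,0))
poly([(-88,15,75),(-88,43,75),(0,43,75),(0,15,75)],(255,255,0))
for tr,c in ((0,(0,255,0)),(6,(0,255,255))):
    poly([(-50+tr,-43,89),(-50+tr,-13,89),(-42+tr,-13,89),(-42+tr,-43,89)],c)
H=np.linalg.inv(np.array(p['hand_eye']))
for y0 in (21.5,36,-21.5,-36):
  for zz in (165,170):
    for x in (-11,11):
      c=(H@[x,y0,zz,1])[:3]; u=cam(p)*c[:2]/c[2]+[p['cx'],p['cy']]; cv2.circle(im,tuple(int(v) for v in u.round()),2,(255,0,255) if zz==165 else (255,128,0),-1)
save({'pixels':cv2.resize(im[200:440,160:480],(800,600))},'w3')
R=cv2.Rodrigues(np.array(s['orientation']))[0]; d=s['position']-c2w(q,(0,0,0)); c,sn=np.cos(q[2]),np.sin(q[2]); print('tcp in case',c*d[0]+sn*d[1],-sn*d[0]+c*d[1],np.degrees(np.arctan2(R[1,0],R[0,0])))
E
```

```text
[ 5.89838834e+02  1.71085669e+02 -3.61382734e-01  3.00000000e+00] -20.705705452794152 [-1.4  0.5  0.6  1.3 -1.4 -0.6  2.9 -0.6  0. ]
tcp in case -78.79227785699815 -7.262785037934975 159.2326717242098
```

View pics/w3.png

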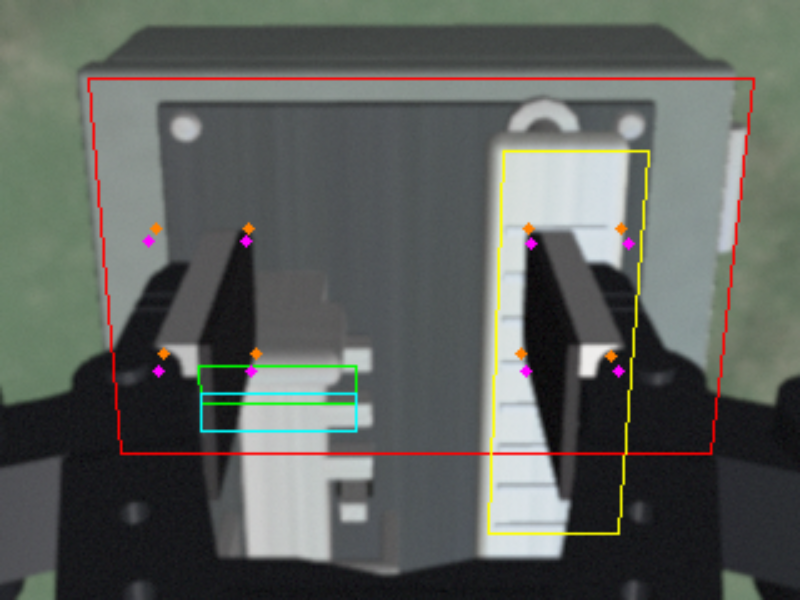

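```bash
python3 - <<'E'
from h import *
p=optics.read_camera('wrist');s=readout.state();print(s['position'])
PTS.update(a=(-95,-72,48),b=(-95,72,48),c=(-88,15,75),d=(-88,43,75))
obs=[(p,s,n,np.array(uv,float),1) for n,uv in dict(a=(192.5,228),b=(454,227.5),c=(356.5,254.5),d=(411.5,254.5)).items()]
q,f=fit(obs); print(q,np.degrees(q[2]),f)
im=p['pixels'].copy()
def poly(P,col): cv2.polylines(im,[np.int32([proj(p,c2w(q,np.array(x,float)),s).round() for x in P])],True,col)
poly([(-95,72,48),(-95,-72,48),(0,-72,48),(0,72,48)],(255,0,0))
poly([(-88,15,75),(-88,43,75),(0,43,75),(0,15,75)],(255,255,0))
for tr,c in ((0,(0,255,0)),(6,(0,255,255))):
    poly([(-50+tr,-43,89),(-50+tr,-13,89),(-42+tr,-13,89),(-42+tr,-43,89)],c)
save({'pixels':cv2.resize(im[200:440,160:480],(800,600))},'w4')
R=cv2.Rodrigues(np.array(s['orientation']))[0]; d=s['position']-c2w(q,(0,0,0)); c,sn=np.cos(q[2]),np.sin(q[2]); print('tcp in case',c*d[0]+sn*d[1],-sn*d[0]+c*d[1],np.degrees(np.arctan2(R[1,0],R[0,0])))
E
```

```text
[513.50141237 192.14663836 282.62177517]
[ 5.86529448e+02  1.69695552e+02 -3.57329312e-01  3.00000000e+00] -20.473461452614583 [-3.5 -0.4  2.1 -1.1 -1.5  1.   2.1  0.7  0. ]
tcp in case -76.26796312726158 -4.510323254505888 159.23319016975813
```

View pics/w4.png

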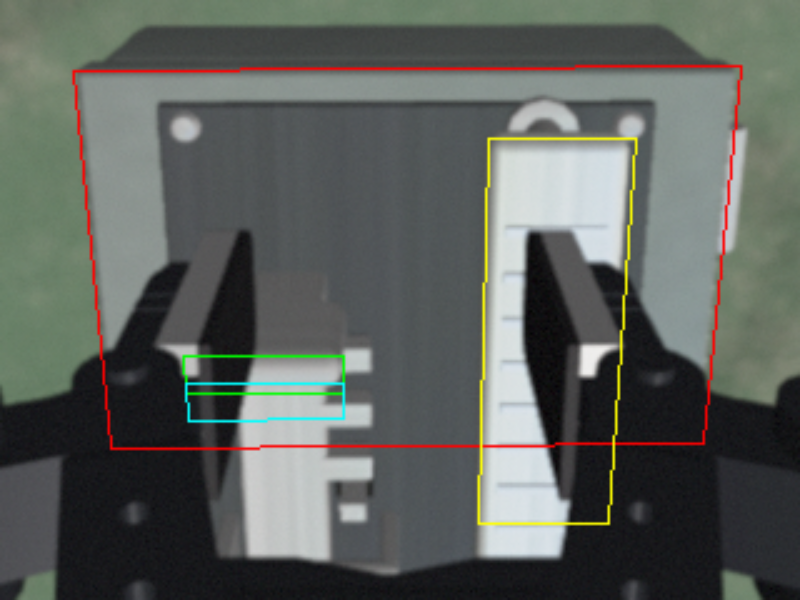

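```bash
python3 - <<'E'
from h import *
p=optics.read_camera('wrist')
im=p['pixels'][290:410,225:385]; save({'pixels':cv2.resize(cv2.convertScaleAbs(im,alpha=1.3),(800,600),interpolation=cv2.INTER_CUBIC)},'w5')
E
```

```text
(no output)
```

View pics/w5.png

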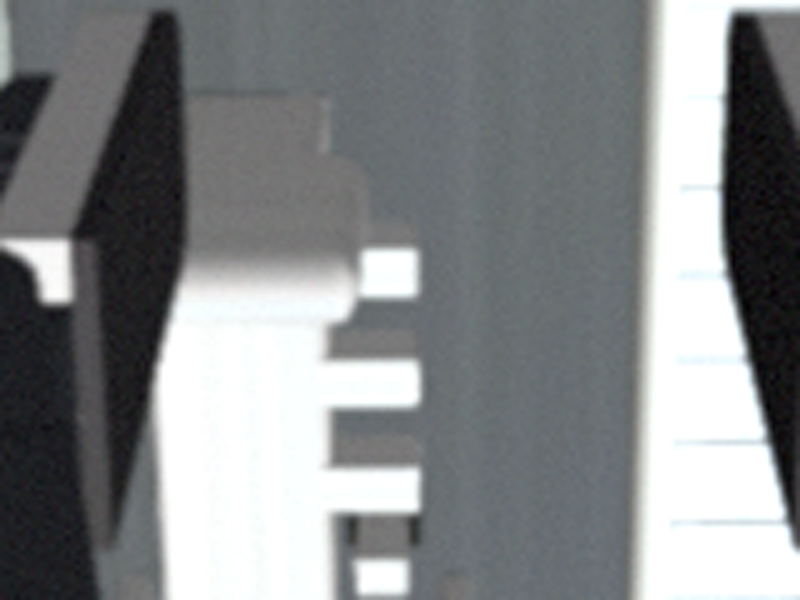

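>>> {"name": "jog_arm", "arguments": {
  "motion": [
    [[0,0,0],[-3,5,8],0.15],
    [[0,0,0],[-3,5,16],0.15],
    [[0,0,0],[-3,5,22],0.15],
    [[0,0,0],[-3,5,26],0.15],
    [[0,0,0],[-3,5,30],0.15]
  ]
}}

```text
time: 5.6
position: [518.1, 195.7, 252.0]
orientation: [0.566, 3.086, 0.001]
contact_force: [0.0, -0.2, -0.0]
gripper_width: 0.573
```

```bash
python3 - <<'E'
from h import *
s=readout.state(); print(s['position'],s['contact_force'],s['wrist_torque'])
p=optics.read_camera('wrist'); save({'pixels':cv2.resize(p['pixels'][200:440,160:480],(800,600))},'w6')
p=optics.read_camera('scene'); save({'pixels':cv2.resize(p['pixels'][180:300,220:380],(800,600))},'s6')
E
```

```text
[518.05860534 195.70119017 252.02644571] [ 0.046723   -0.22202456 -0.0347351 ] [-0.00280737 -0.01259291  0.00125756]
```

View pics/w6.png

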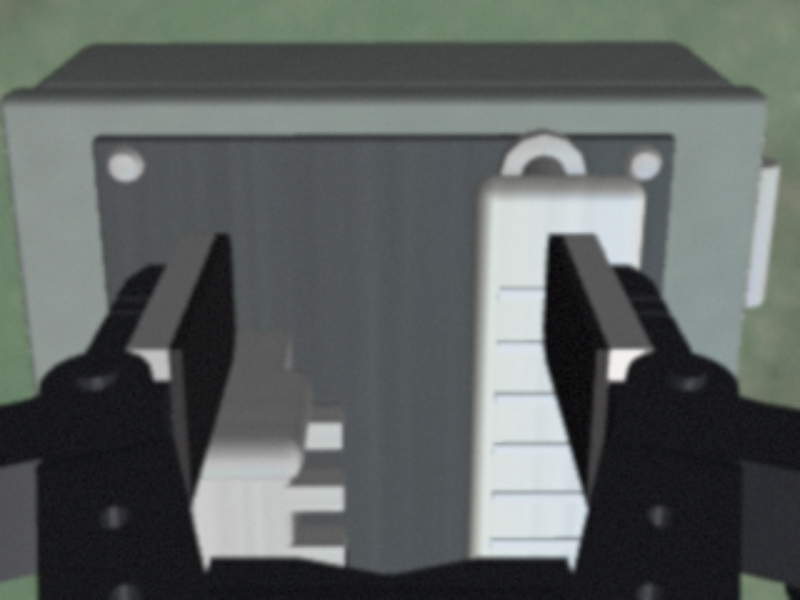

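View pics/s6.png

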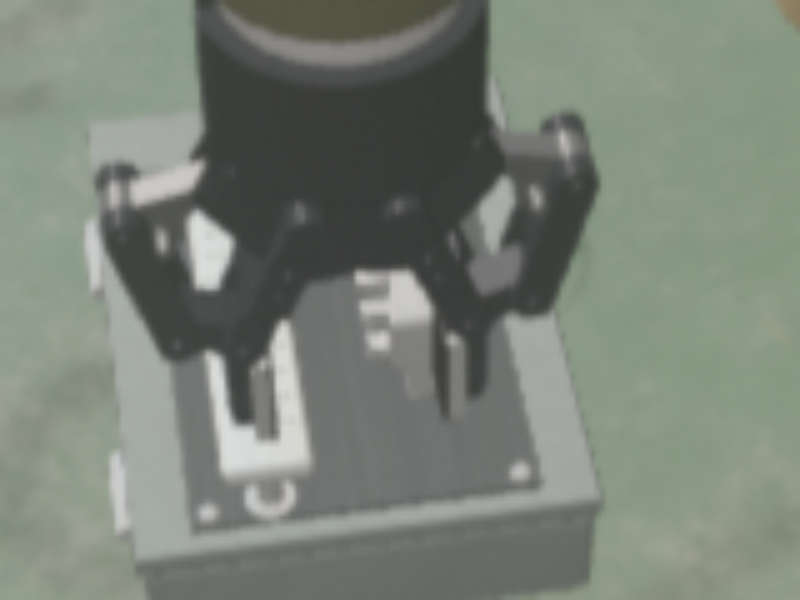

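>>> {"name": "jog_arm", "arguments": {
  "motion": [
    [[0,0,0],[0,0,2],0.15],
    [[0,0,0],[0,0,4],0.15],
    [[0,0,0],[0,0,6],0.15],
    [[0,0,0],[0,0,7],0.15],
    [[0,0,0],[0,0,7],0.15]
  ]
}}

```text
time: 6.32
position: [517.9, 195.7, 245.2]
orientation: [0.565, 3.086, 0.0]
contact_force: [-1.0, 0.6, 2.3]
gripper_width: 0.574
```

>>> {"name": "jog_arm", "arguments": {
  "motion": [
    [[0,0,0],[0,0,1],0.15],
    [[0,0,0],[0,0,2],0.15],
    [[0,0,0],[0,0,2],0.15]
  ]
}}

```text
time: 6.7
position: [518.0, 195.7, 243.2]
orientation: [0.565, 3.086, 0.001]
contact_force: [-1.0, -1.5, 3.5]
gripper_width: 0.573
```

>>> {"name": "jog_arm", "arguments": {
  "motion": [
    [[0,0,0],[0,0,1],0.15],
    [[0,0,0],[0,0,2],0.15],
    [[0,0,0],[0,0,3],0.15],
    [[0,0,0],[0,0,3],0.15]
  ]
}}

```text
time: 7.2
position: [517.9, 195.7, 240.2]
orientation: [0.565, 3.086, 0.001]
contact_force: [-1.3, 0.8, 6.2]
gripper_width: 0.574
```

```bash
python3 - <<'E'
from h import *
for i in range(4):
    p=optics.read_camera('scene'); s=readout.state(); print(s['position'][2],s['contact_force'],s['wrist_torque'])
save({'pixels':cv2.resize(p['pixels'][180:300,220:380],(800,600))},'s7')
E
```

```text
240.24503872097281 [-1.15226641  0.69011826  4.39383788] [0.09299525 0.31884923 0.04102341]
240.2627716261352 [-2.50402485 -0.05712239  5.22237601] [0.05491897 0.30655013 0.10596981]
240.2590723659864 [-1.63969914 -1.05000392  4.66098806] [0.04242623 0.37041684 0.06596731]
240.27323246763402 [-0.97285984 -0.04997139  5.20227187] [0.01210676 0.29321188 0.02618726]
```

View pics/s7.png

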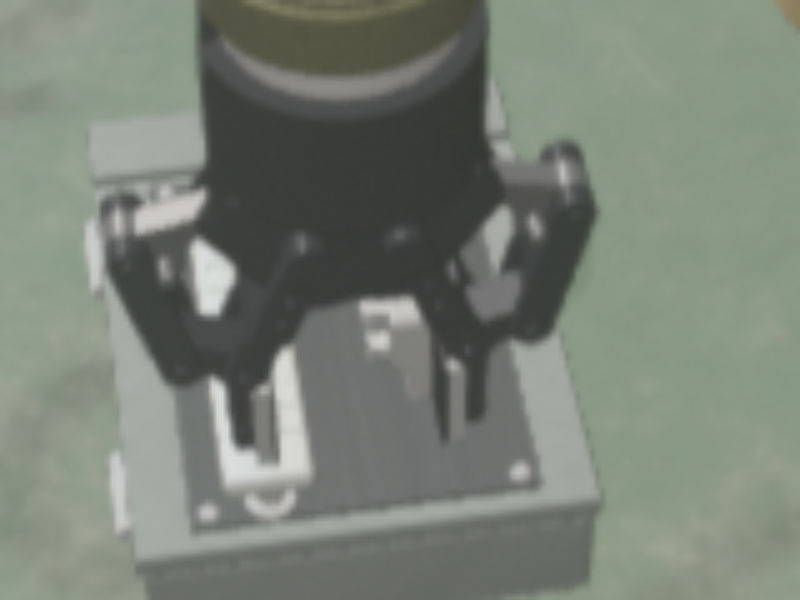

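>>> {"name": "jog_arm", "arguments": {
  "motion": [
    [[0,0,0],[0,0,2],0.15],
    [[0,0,0],[0,0,4],0.15],
    [[0,0,0],[0,0,5],0.15],
    [[0,0,0],[0,0,5],0.15]
  ]
}}

```text
time: 7.9
position: [517.9, 195.8, 235.4]
orientation: [0.565, 3.086, 0.001]
contact_force: [-1.6, -0.8, 6.9]
gripper_width: 0.576
```

```bash
python3 - <<'E'
from h import *
F=[]
for i in range(6):
    p=optics.read_camera('scene'); s=readout.state(); F.append(s['contact_force'])
print(s['position'],np.mean(F,0),s['wrist_torque'])
save({'pixels':cv2.resize(p['pixels'][180:300,220:380],(800,600))},'s8')
p=optics.read_camera('wrist'); save({'pixels':cv2.resize(p['pixels'][200:440,160:480],(800,600))},'w8')
E
```

```text
[517.93129511 195.71867104 235.49547258] [-2.34792652 -0.67954064  6.28051981] [0.09815998 0.44223078 0.08493222]
```

View pics/w8.png

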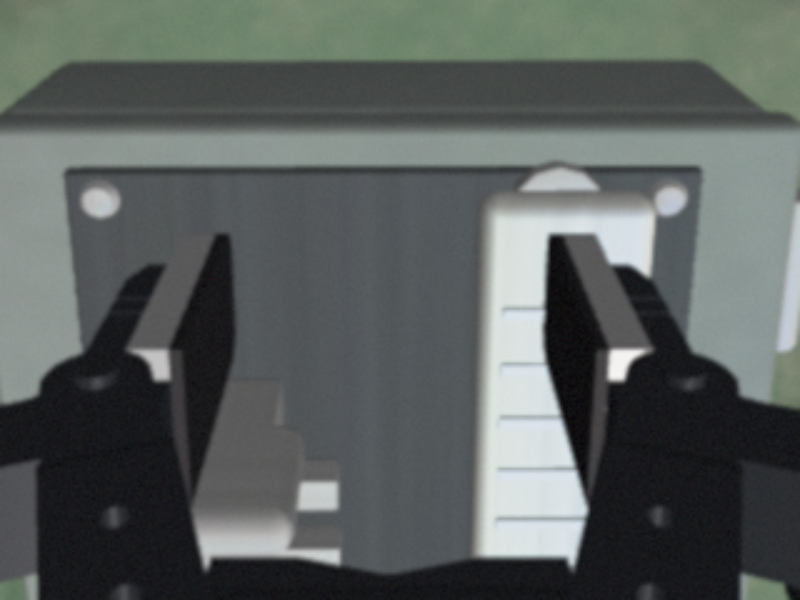

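>>> {"name": "jog_arm", "arguments": {
  "motion": [
    [[0,0,0],[0,0,1.5],0.15],
    [[0,0,0],[-3,0,1.5],0.15],
    [[0,0,0],[-6,0,1.5],0.15],
    [[0,0,0],[-9,0,1.5],0.15]
  ]
}}

```text
time: 8.75
position: [524.6, 193.3, 234.3]
orientation: [-0.563, -3.09, -0.004]
contact_force: [-9.9, 2.9, 11.2]
gripper_width: 0.573
```

```bash
python3 - <<'E'
from h import *
F=[]
for i in range(6):
    p=optics.read_camera('scene'); s=readout.state(); F.append(s['contact_force'])
print(s['position'],s['orientation'],np.mean(F,0),F[-1],s['wrist_torque'])
save({'pixels':cv2.resize(p['pixels'][180:300,220:380],(800,600))},'s9')
p=optics.read_camera('wrist'); save({'pixels':cv2.resize(p['pixels'][200:440,160:480],(800,600))},'w9')
E
```

```text
[524.95300049 193.20541561 234.36521788] [0.56358993 3.08977031 0.00319459] [-7.66730755  2.34873941 10.90061621] [-7.47594334  2.25540175 10.34165342] [0.73675414 1.43056177 0.15997705]
```

View pics/w9.png

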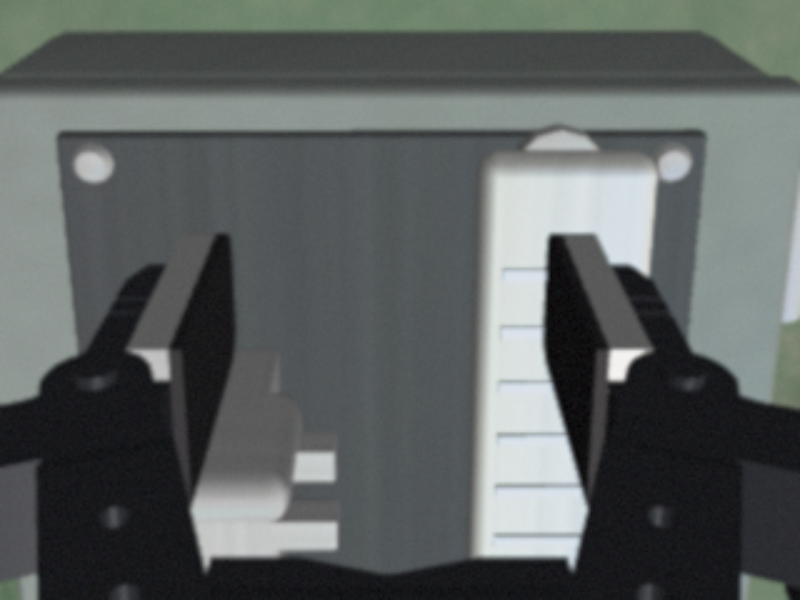

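View pics/s9.png

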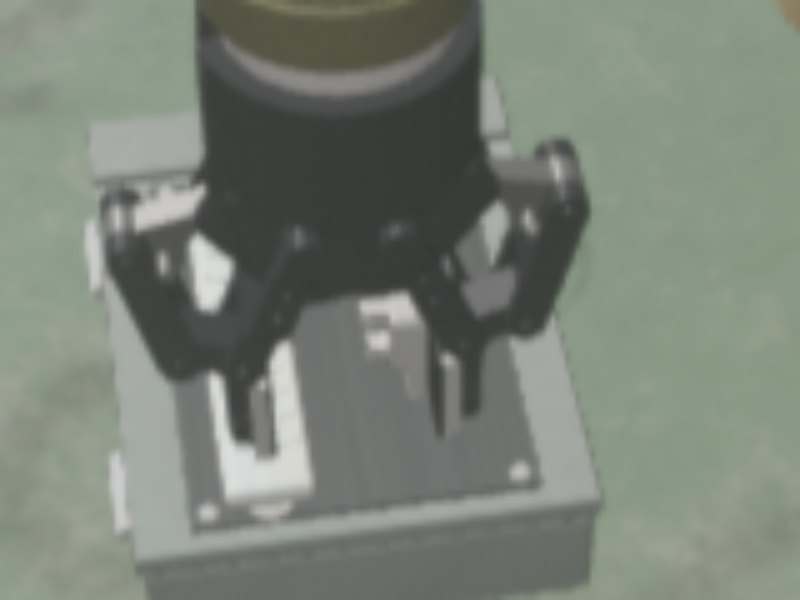

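>>> {"name": "jog_arm", "arguments": {
  "motion": [
    [[0,0,0],[0,0,-1.2],0.15],
    [[0,0,0],[-3,0,-1.5],0.15],
    [[0,0,0],[-6,0,-1.5],0.15],
    [[0,0,0],[-9,0,-1.5],0.15]
  ]
}}

```text
time: 9.6
position: [532.3, 190.5, 235.7]
orientation: [-0.562, -3.089, -0.005]
contact_force: [-7.1, 3.1, 7.8]
gripper_width: 0.578
```

```bash
cat > look.py <<'E'
from h import *
import sys
n=sys.argv[1]
F=[];T=[]
for i in range(3):
    p=optics.read_camera('wrist'); s=readout.state(); F.append(s['contact_force']);T.append(s['wrist_torque'])
print(s['time'],s['position'],s['orientation'],np.mean(F,0),np.mean(T,0))
save({'pixels':cv2.resize(p['pixels'][200:440,160:480],(800,600))},n)
q=(586,169.5,np.radians(-20.5)); d=s['position']-c2w(q,(0,0,0)); c,sn=np.cos(q[2]),np.sin(q[2]); print('tcp in case',c*d[0]+sn*d[1],-sn*d[0]+c*d[1])
E
python3 look.py w10
```

```text
9.75 [532.52314245 190.42412894 235.76128704] [-0.56232888 -3.08921464 -0.00448479] [-5.24967761  1.86281259  6.89290058] [0.52080746 0.9892514  0.1191904 ]
tcp in case -57.41806963079155 0.8710594198484074
```

View pics/w10.png

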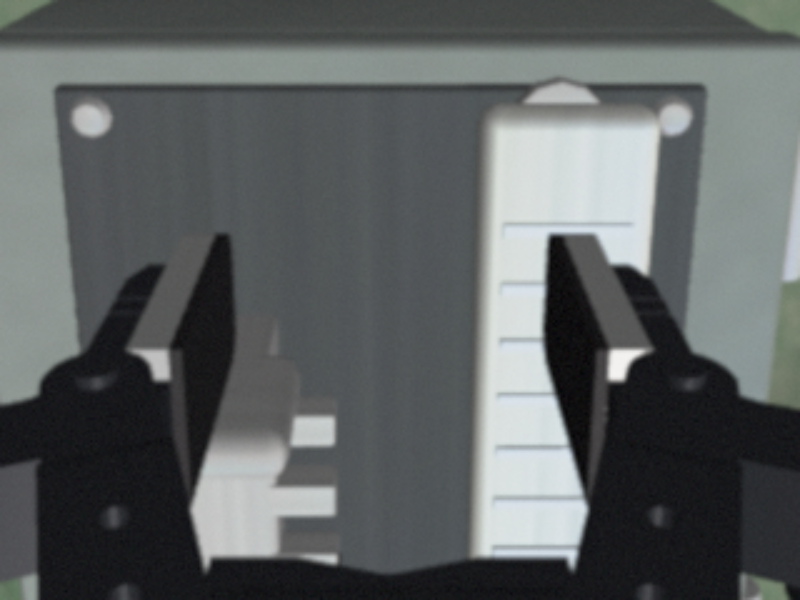

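>>> {"name": "jog_arm", "arguments": {
  "motion": [
    [[0,0,0],[-3,0,0.3],0.15],
    [[0,0,0],[-6,0,0.3],0.15],
    [[0,0,0],[-9,0,0.3],0.15],
    [[0,0,0],[-12,0,0.3],0.15]
  ]
}}

```text
time: 10.25
position: [542.3, 186.7, 235.2]
orientation: [-0.56, -3.086, -0.006]
contact_force: [-6.5, 3.2, 7.4]
gripper_width: 0.575
```

```bash
python3 look.py w11
```

```text
10.4 [542.62529812 186.59628652 235.22122302] [-0.56051888 -3.08627322 -0.00549418] [-5.84023481  1.72821683  6.82477061] [0.52572168 1.11970372 0.1074214 ]
tcp in case -46.61512270316926 0.8234753614420338
```

View pics/w11.png

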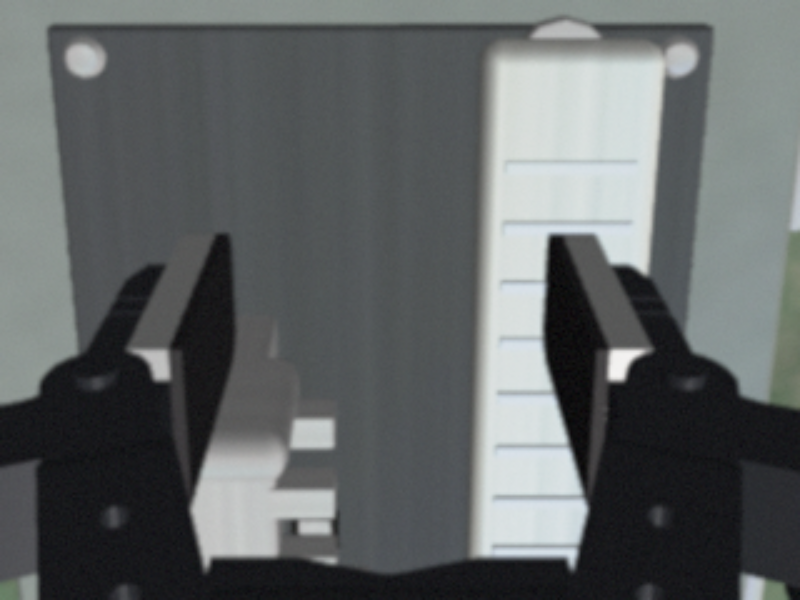

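>>> {"name": "jog_arm", "arguments": {
  "motion": [
    [[0,0,0],[-4,0,0],0.15],
    [[0,0,0],[-8,0,0],0.15],
    [[0,0,0],[-12,0,0],0.15],
    [[0,0,0],[-16,0,0],0.15]
  ]
}}

```text
time: 10.9
position: [556.3, 181.5, 235.1]
orientation: [-0.558, -3.083, -0.007]
contact_force: [-7.5, 2.1, 7.9]
gripper_width: 0.572
```

```bash
python3 look.py w12
```

```text
11.05 [556.65291285 181.35713034 235.01957418] [-0.55886979 -3.08378155 -0.00646277] [-5.62832247  1.75698904  7.32532116] [0.48914039 1.08842475 0.06396435]
tcp in case -31.6410549320286 0.8286776986970263
```

View pics/w12.png

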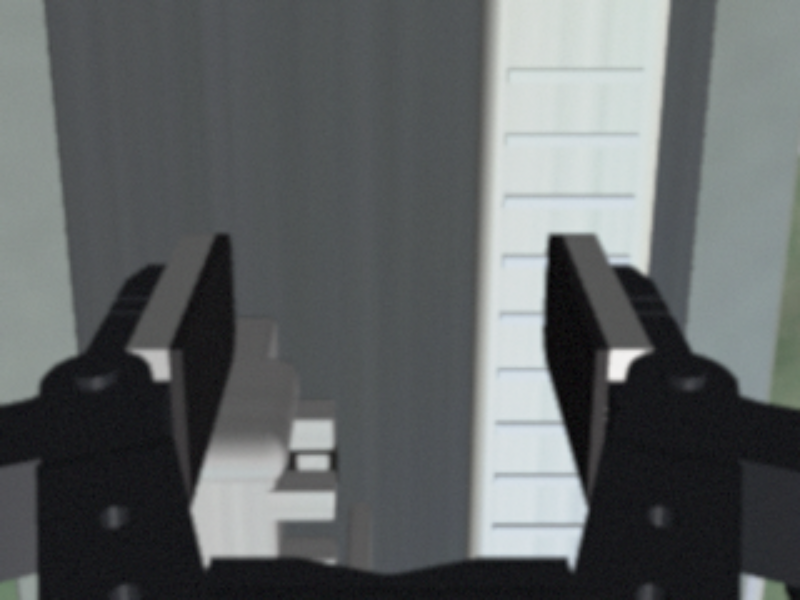

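>>> {"name": "jog_arm", "arguments": {
  "motion": [
    [[0,0,0],[-4,0,0],0.15],
    [[0,0,0],[-8,0,0],0.15],
    [[0,0,0],[-12,0,0],0.15],
    [[0,0,0],[-16,0,0],0.15]
  ]
}}

```text
time: 11.55
position: [570.3, 176.3, 234.8]
orientation: [-0.557, -3.08, -0.008]
contact_force: [-7.5, 1.3, 8.5]
gripper_width: 0.578
```

```bash
python3 look.py w13
```

```text
11.7 [570.68880162 176.11459489 234.84173443] [-0.55741117 -3.08132514 -0.00741681] [-5.57711824  1.40245576  7.23458277] [0.39723365 1.03936271 0.10611111]
tcp in case -16.658053663516466 0.8336123849797943
```

View pics/w13.png

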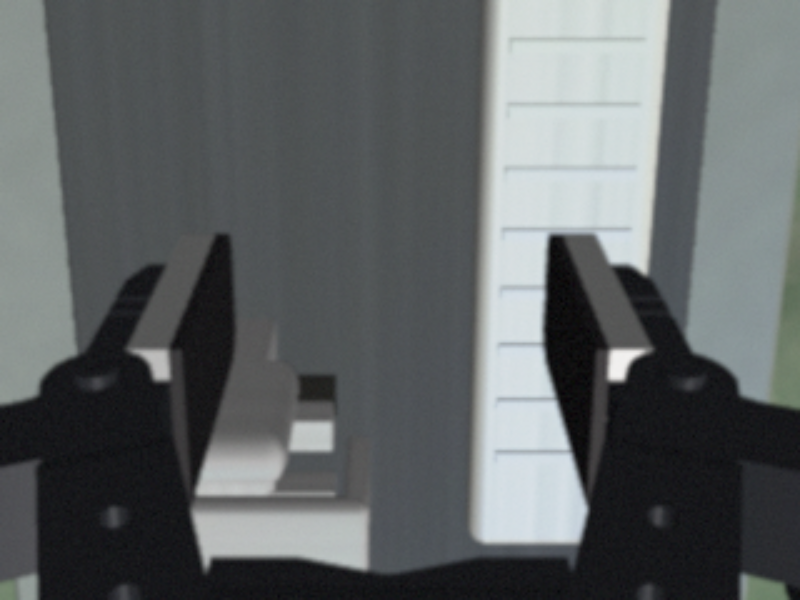

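>>> {"name": "jog_arm", "arguments": {
  "motion": [
    [[0,0,0],[-2,0,0],0.15],
    [[0,0,0],[-4,0,0],0.15],
    [[0,0,0],[-6,0,0],0.15],
    [[0,0,0],[-7,0,0],0.15]
  ]
}}

```text
time: 12.2
position: [575.8, 174.2, 234.6]
orientation: [-0.555, -3.078, -0.008]
contact_force: [-6.9, 1.8, 8.5]
gripper_width: 0.573
```

```bash
python3 look.py w14
```

```text
12.35 [575.92130339 174.13656293 234.66084454] [-0.55550804 -3.0781206  -0.00840569] [-6.06865468  1.76437743  7.40851378] [0.50442523 1.1921448  0.11510364]
tcp in case -11.06419338506176 0.8133056029607832
```

>>> {"name": "jog_arm", "arguments": {
  "motion": [
    [[0,0,0],[-1.5,0,0],0.15],
    [[0,0,0],[-3,0,0],0.15],
    [[0,0,0],[-3,0,0],0.15]
  ]
}}

```text
time: 12.72
position: [577.5, 173.6, 234.5]
orientation: [-0.554, -3.075, -0.009]
contact_force: [-6.5, 2.4, 7.7]
gripper_width: 0.574
```

```bash
python3 look.py w15
```

```text
12.875 [577.44480386 173.58387674 234.57470202] [-0.55354134 -3.07516821 -0.00936657] [-5.98422782  1.4533299   7.35740288] [0.45844624 1.15352572 0.11140358]
tcp in case -9.443618081723175 0.8291609321999145
```

View pics/w15.png

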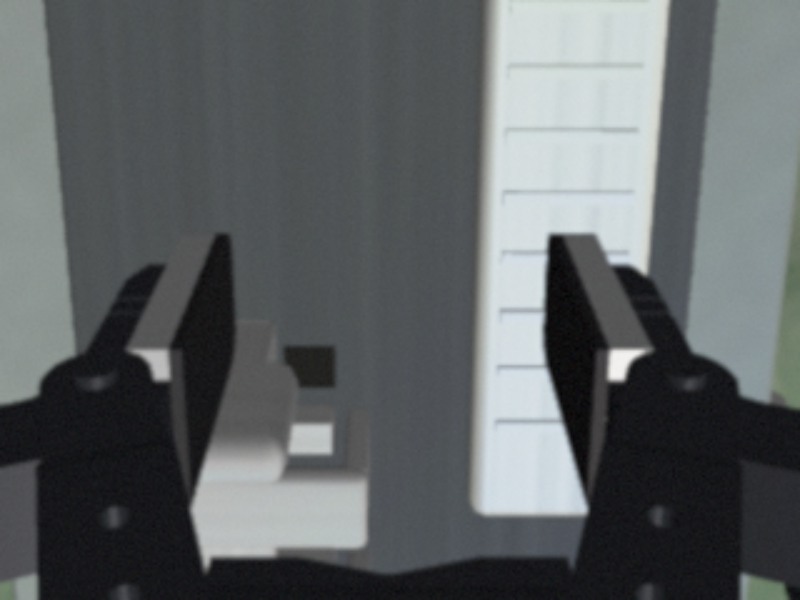

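>>> {"name": "jog_arm", "arguments": {
  "motion": [
    [[0,0,0],[-2,0,0],0.15],
    [[0,0,0],[-4,0,0],0.15],
    [[0,0,0],[-5,0,0],0.15]
  ]
}}

```text
time: 13.25
position: [580.5, 172.4, 234.4]
orientation: [-0.551, -3.071, -0.011]
contact_force: [-9.0, 3.0, 10.0]
gripper_width: 0.575
```

```bash
python3 look.py w16
```

```text
13.4 [580.44389705 172.49798675 234.4621294 ] [-0.55121851 -3.07111445 -0.01069013] [-8.00424693  2.56034347  9.07593211] [0.60450575 1.48120789 0.04868209]
tcp in case -6.254164204728453 0.8623425485791079
```

View pics/w16.png

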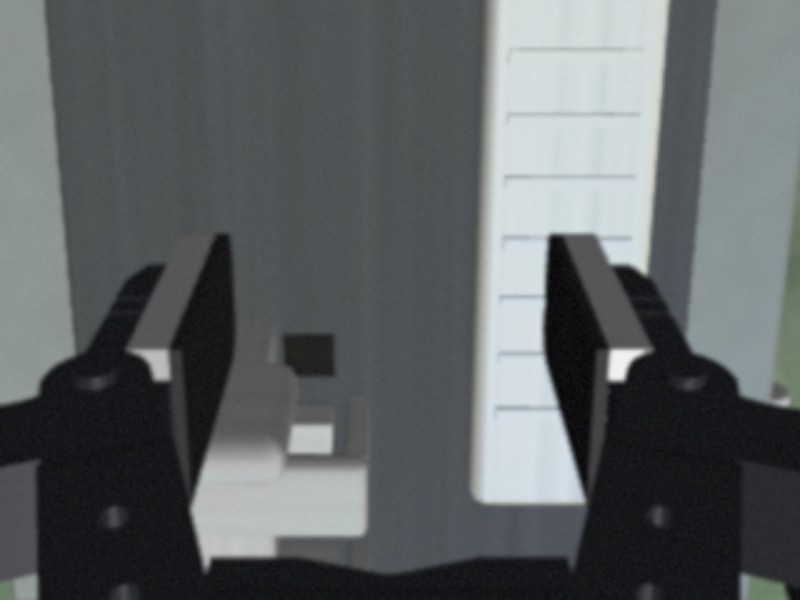

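```bash
python3 - <<'E'
from h import *
s=readout.state(); R=cv2.Rodrigues(np.array(s['orientation']))[0]
print(R[:,2]); d=R.T@np.array([0,0,-1.]); print('down in tool',d, np.degrees(d))
E
```

```text
[-0.01983587  0.01052109 -0.99974789]
down in tool [-0.02225662 -0.00296612  0.99974789] [-1.27521045 -0.16994627 57.28133471]
```

>>> {"name": "jog_arm", "arguments": {
  "motion": [
    [[0,-0.6,0],[0,0,-0.3],0.15],
    [[0,-1.3,0],[0,0,-0.4],0.15],
    [[0,-1.3,0],[-1,0,-0.4],0.15],
    [[0,-1.3,0],[-1,0,-0.4],0.15]
  ]
}}

```text
time: 13.9
position: [578.4, 173.2, 234.5]
orientation: [-0.552, -3.086, -0.006]
contact_force: [-12.4, 4.3, 12.3]
gripper_width: 0.576
```

```bash
python3 look.py w17
```

```text
14.05 [578.45906152 173.20800332 234.48218772] [-0.55172851 -3.08600923 -0.00637298] [-11.99649973   4.79347252  11.56647208] [ 0.9929037   2.23848023 -0.11308719]
tcp in case -8.36195749038078 0.8322912651927519
```

View pics/w17.png

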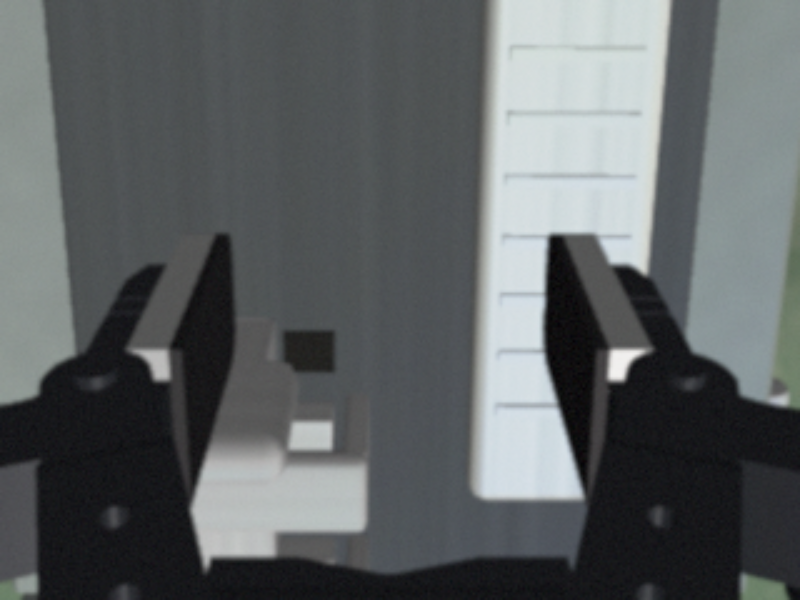

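>>> {"name": "jog_arm", "arguments": {
  "motion": [
    [[0,0,0],[3,0,-0.5],0.15],
    [[0,0,0],[4,0,-4],0.15],
    [[0,0,0],[4,0,-12],0.15],
    [[0,0,0],[4,0,-24],0.15],
    [[0,0,0],[4,0,-40],0.15]
  ]
}}

```text
time: 14.68
position: [574.3, 174.4, 274.5]
orientation: [-0.551, -3.084, -0.005]
contact_force: [-0.2, -0.1, -0.1]
gripper_width: 0.574
```

```bash
python3 look.py w18; python3 - <<'E'
from h import *
p=optics.read_camera('scene'); save({'pixels':cv2.resize(p['pixels'][180:300,220:380],(800,600))},'s18')
E
```

```text
14.825 [575.27938105 174.55132612 275.66316369] [-0.55173561 -3.08771962 -0.00749556] [0.58264745 0.63032999 0.75872232] [ 0.028117   -0.04932528 -0.02279402]
tcp in case -11.810717312252454 0.9769968055516625
```

View pics/w18.png

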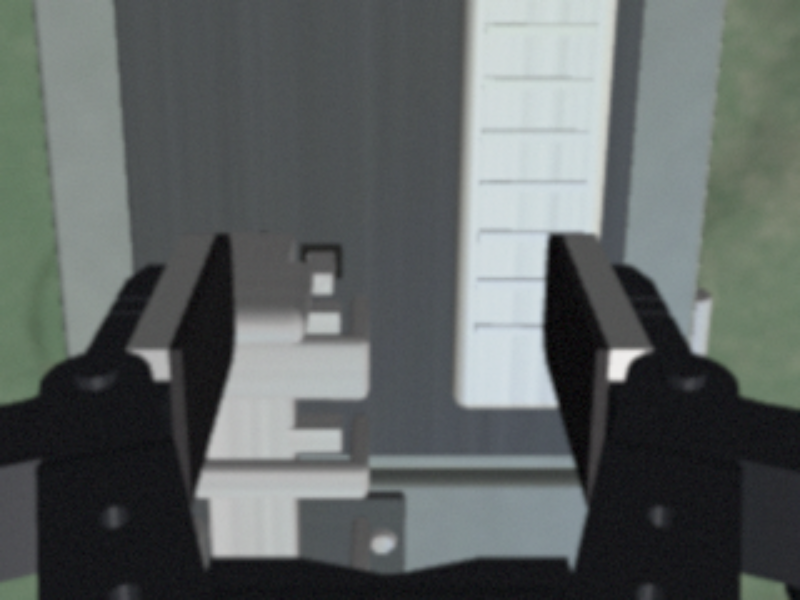

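View pics/s18.png

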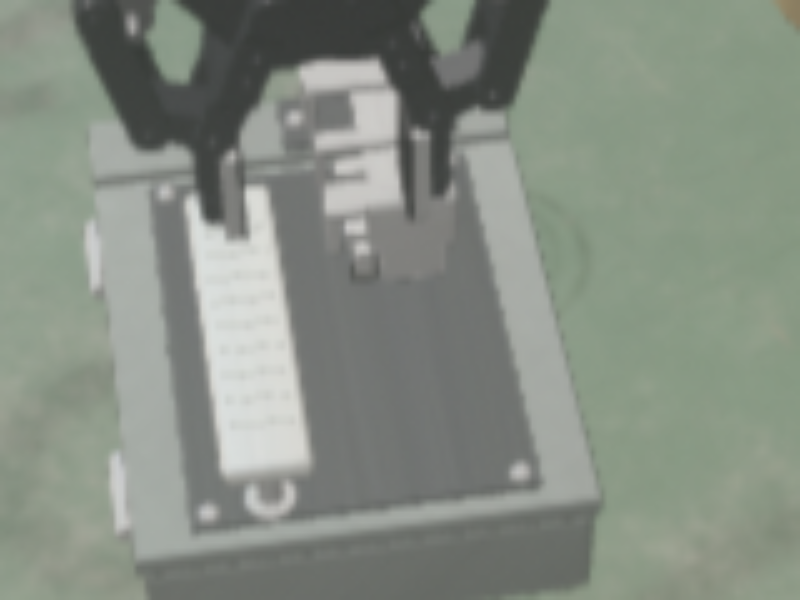

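>>> {"name": "jog_arm", "arguments": {
  "motion": [
    [[0,0,0],[20,0,-40],0.15],
    [[0,0,0],[40,0,-80],0.15],
    [[0,0,0],[60,0,-110],0.15],
    [[0,0,0],[70,0,-120],0.15],
    [[0,0,0],[70,0,-120],0.15]
  ]
}}

```text
time: 15.5
position: [509.7, 198.3, 395.2]
orientation: [-0.551, -3.087, -0.007]
contact_force: [0.1, -0.0, -0.4]
gripper_width: 0.574
```

```bash
python3 - <<'E'
from h import *
p=optics.read_camera('wrist'); s=readout.state(); print(s['position'])
p=optics.read_camera('wrist'); s=readout.state(); print(s['position'],s['contact_force'])
save({'pixels':cv2.resize(p['pixels'][200:440,160:480],(800,600))},'w19')
o=[]
for t in PTS:
    for r in optics.tip_of(p,t)[:1]: print(t,r); o.append((p,s,t,r['location'],.5))
q,f=fit([x for x in o if x[2]!='bolt_tab']); print(q,f)
for tr in (44,47,50): print(tr,[proj(p,c2w(q,np.array([-50+tr,y,89.])),s) for y in(-43,-13)])
p=optics.read_camera('scene')
for t in ['collet','vial','hex_bolt']:
    for r in optics.tip_of(p,t)[:1]: print(t,r,atz(p,r['location'],0))
E
```

```text
[509.91608815 198.07200288 394.30126222]
[510.0687313  197.9374731  393.81229395] [ 0.42549909  0.07564666 -0.82585488]
catch_pad {'location': [349.1, 294.3], 'conf': 0.94}
keeper {'location': [279.5, 328.7], 'conf': 0.26}
case {'location': [313.7, 286.5], 'conf': 0.9}
bolt_tab {'location': [279.4, 327.3], 'conf': 0.72}
[ 5.83255389e+02  1.69451284e+02 -4.37137242e-01  3.00000000e+00] [ 1.3 -1.6 -0.8 35.5 -0.5 -0.5  0. ]
44 [array([257.77758049, 318.50680752]), array([296.34697558, 321.41014666])]
47 [array([257.60771974, 321.98960098]), array([296.07384513, 324.87651005])]
50 [array([257.4387721 , 325.45367206]), array([295.80217933, 328.32428539])]
collet {'location': [373.9, 344.9], 'conf': 0.67} [372.30979761 134.88362973   0.        ]
vial {'location': [324.4, 378.1], 'conf': 0.57} [363.27050308 226.86410321   0.        ]
```

View pics/w19.png

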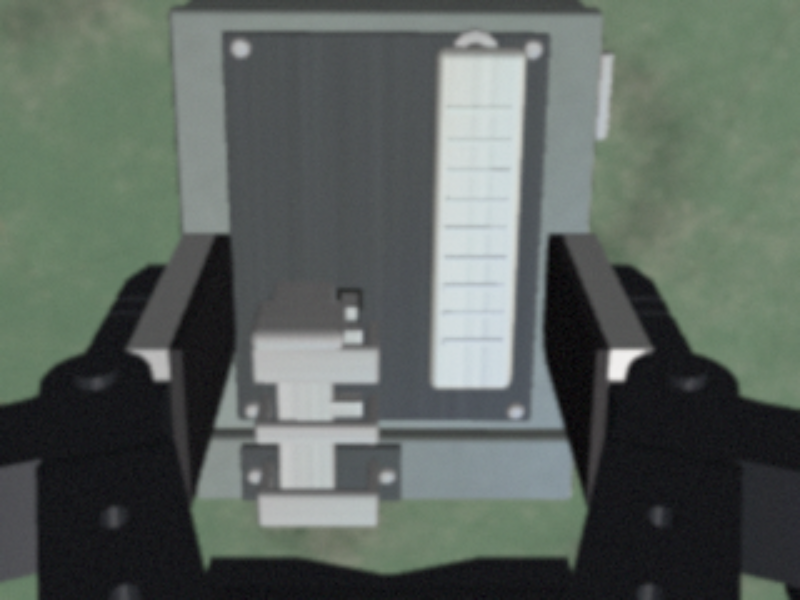

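```bash
python3 - <<'E'
from h import *
p=optics.read_camera('wrist');s=readout.state();print(s['position'])
PTS.update(a=(-95,-72,48),b=(-95,72,48),c=(-88,15,75),d=(-88,43,75),e=(30,15,75),g=(30,43,75))
obs=[(p,s,n,np.array(uv,float),1) for n,uv in dict(a=(228.4,204),b=(400.8,204.8),c=(336.8,220),d=(370,220),e=(332,355),g=(364.4,355)).items()]
q,f=fit(obs); print(q,np.degrees(q[2]),f)
for tr in (44,47,50):
  print(tr,'near',proj(p,c2w(q,np.array([-50+tr,-28,89.])),s).round(1),'far',proj(p,c2w(q,np.array([-42+tr,-28,89.])),s).round(1))
for x in (16,30,46,54,74,88): print(x,proj(p,c2w(q,np.array([x,-24,71.])),s).round(1))
im=p['pixels'][290:410,225:385]; save({'pixels':cv2.resize(im,(800,600),interpolation=cv2.INTER_CUBIC)},'w20')
E
```

```text
[510.07608679 198.0106982  395.05712193]
[ 5.87227233e+02  1.69901443e+02 -3.58798189e-01  3.00000000e+00] -20.5576218997201 [-1.2 -0.6  1.4 -0.5 -2.3 -0.3  1.3 -0.1 -0.2  1.   0.6  1.1  0. ]
44 near [278.6 325.5] far [278.8 334.6]
47 near [278.6 328.9] far [278.8 338. ]
50 near [278.7 332.3] far [278.9 341.4]
16 [285.7 338.6]
30 [285.9 353.2]
46 [286.2 369.5]
54 [286.3 377.5]
74 [286.7 397.1]
88 [286.9 410.4]
```

View pics/w20.png

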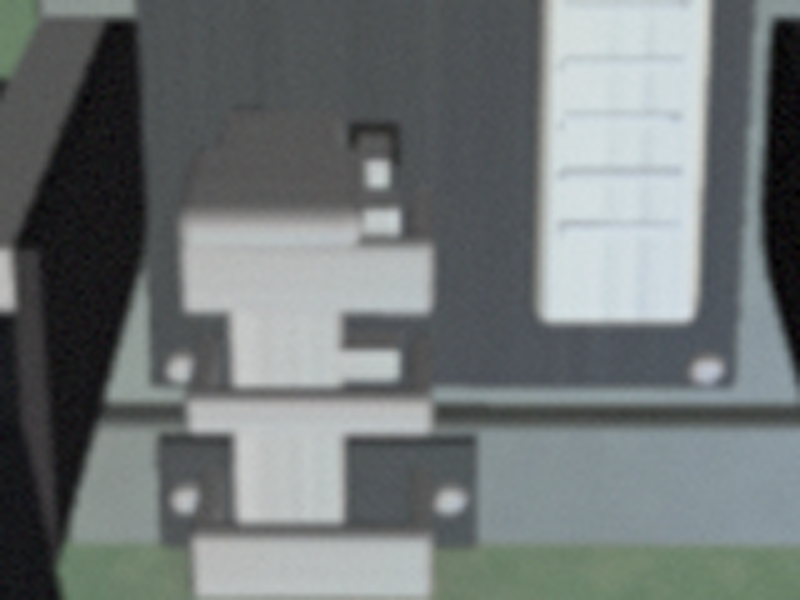

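```bash
python3 - <<'E'
from h import *
p=optics.read_camera('wrist');s=readout.state();save(p,'w21')
for t in ['collet','vial','hex_bolt']:
    for r in optics.tip_of(p,t)[:1]: print(t,r['conf'],atz(p,r['location'],0,s).round(0))
print(arm.job_done())
E
```

```text
collet 0.73 [602. 201.   0.]
vial 0.7 [372. 230.   0.]
hex_bolt 0.61 [378.  32.   0.]
the job is handed in; nothing more can be done
None
```

The bolt is fully home and locked. I pressed the catch bar down with one fingertip and kept it down while the other pushed the tab into the keeper. Then I eased off and lifted clear, and handed the job in.

**Last checks:**
- **Bolt:** its travel measured about 49.7 mm of 50 in the wrist picture. The force also rose at the end of the push, as expected at the stop.
- **Catch:** the bar is back up, with the tooth standing behind the last lug.
- **Clearance:** the fingers stood well above the case, with about zero contact force.
- **Forces:** the highest readings I saw were about 13 N sideways and 12 N vertical. The bar briefly reached its bottom stop during the push.
- **Loose items:** the vial and hex bolt were found within about 5 mm of where they stood at the start.
- **Disagreement:** in the last wrist picture the network put the collet on the case at (602, 201), which I take as a false detection. The scene camera just before had it at (372, 135), about 8 mm off its first reading. The vial read about 7 mm off in that same picture, so I take the shift as network noise. The scene camera did not report the hex bolt that time.

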